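Thread the guide rod into the toy-horse assembly jig

TASK

Twist the jig's captive cap about a quarter turn anticlockwise so that it swings clear of the upper bushing, then take the longer of the two rods out of the wooden rack and thread it, nose down, through the upper and then the lower bushing of the jig. Finish while still holding the rod in the gripper, hanging straight in both bushings and not pressing hard against them, its nose showing below the lower bushing but not touching the jig's base plate. Leave the short pin and the other things on the bench where they are.

Things in the scene. Friction and masses are not known exactly. Their poses are not given: they have to be found in the camera images.
- jig: Fixed assembly jig of grey and dark steel; two brass bushings, one above the other, share a vertical axis. Origin: on that axis, at the underside of the base plate (table height); z up. Base plate x -95 to 55, y -60 to 60 mm, 10 mm thick. Column on the robot's side, x -85 to -55 mm, up to z 116 mm; only the cap rises higher. The cap's pivot is at x 0, y +44 mm.
- upper_mouth (a point): Centre of the upper bushing's top rim, 116 mm above the table. The brass bushing has a 16 mm bore, 30 mm outside diameter, and is 18 mm high (98 to 116 mm).
- lower_mouth (a point): Centre of the lower bushing's top rim, straight below the upper, 62 mm above the table. Same bore, 16 mm high (46 to 62 mm); below it an open gap of 36 mm down to the base plate's top (10 mm above the table).
- cap (a joint): Angle (rad) of the captive cap: a flat arm (117 to 121 mm above the table) with a 30 mm disc 44 mm from its vertical pivot and a black wing grip on the pivot. At 0 the disc covers the upper bushing; grows anticlockwise seen from above, stops at 1.75, starts at 0 to 0.25. Clear of the bore above 0.6, properly aside above 0.9. Light friction (0.06 N m), stays where left.
- cap_grip (a point): Middle of the cap's black wing grip, on the pivot axis, 132 mm above the table. The wing is an upright block 34 mm long, 12 mm thick, 18 mm high (123 to 141 mm), along the arm: x axis across the wing, y axis along it from disc to pivot (the jig's x and y at cap angle 0). Pinch it across the 12 mm from above.
- rack: Fixed wooden block 50 x 150 x 60 mm (x, y, z), origin at the centre of its underside, with two 14 mm upright holes at y -40 and +40 mm, hole floors 10 mm above the table. One rod stands nose down in each; which one holds the guide rod varies.
- guide_rod: The longer rod, loose, 0.10 to 0.20 kg: steel shaft 12 mm thick, 130 mm long, its lowest 10 mm tapering to a 7 mm flat nose; on top a pale wooden handle, a cylinder 28 mm across and 35 mm high. Origin: centre of the nose's end face; z along the rod to the handle (z 130 to 165 mm). Starts upright in the rack, nose on the hole's floor, top 175 mm above the table; its yaw means nothing.
- short_pin: The shorter rod, a bystander standing in the rack's other hole: same look, shaft 85 mm long, handle top 130 mm above the table. Origin at the nose's end.
- pink_horse: Bystander: pink toy horse, about 105 x 30 x 105 mm; origin at the middle of its underside.
- bare_horse: Bystander: the same horse in bare wood; origin at the middle of its underside.
- toy_wheel: Bystander: wooden ring 48 mm across, 14 mm high, lying flat; origin at the centre of its underside.
- paint_jar: Bystander: lidded jar 60 mm across, 75 mm high; origin at the centre of its underside.
- sanding_block: Bystander: cork block 90 x 50 x 35 mm; origin at the centre of its underside.
- brush: Bystander: paint brush lying flat; origin on its underside.

How it is judged:
By the outcome, as a careful person would: the job done as asked, in the order asked, and still so for the second after the job is handed in, while the arm keeps its last pose, push and grip.
It also fails if it takes over 58 s, if anything falls off the work surface, if the arm or the gripper's body presses on something with over 40 N, if the wrist force passes 120 N, or if a joint passes its speed limit or range.

ROBOT

A 7-joint arm with a two-finger parallel gripper is mounted at the origin on the work surface. World frame = base frame: x ahead of the robot, y to its left, z up, the work surface at z = 0. Lengths are in m, angles in rad, forces in N, time in s.
With the tool pointing down it reaches from about 0.4 to 0.85 m from the base axis. Payload 4.5 kg.
Tool frame: the origin (TCP) lies between the finger pads; the fingertips stand 11 mm ahead of it and the grasp point (between the pads) lies 8 mm behind it (r.nose_length is the distance from the TCP to the fingertips, in m); z points along the fingers, y is the line along which they close (so a half turn about z gives the same grasp; the last joint's range is limited). The gripper opens to 88 mm and grips with 3 to 60 N. Pads are 18 mm wide; open, the fingers measure 123 mm over their backs; the gripper's body (75 mm by 187 mm) begins 45 mm behind the grasp point.
Start: joints at [-1.284, 0.689, -0.195, 1.565, 0.157, 0.902, -0.215], TCP at [0.156, 0.605, 0.25] pointing down, gripper open.
Joint ranges: [-3.01, 3.01], [-0.46, 2.08], [-1.47, 1.51], [0.13, 2.56], [-1, 4.14], [0.04, 2.09], [-2.66, 2.66]. Speed limits (rad/s): [2.57, 2.57, 3.14, 3.14, 3.14, 3.14, 3.14].

INTERFACE

Orientations are given as a unit quaternion [x, y, z, w].
In Python, from plant import get_state, snapshot, camera_model, r gives the robot as it stands.
- The arm moves only by the shell command python3 -m inch 'ROWS' [FORCE]. ROWS is text: rows parted by semicolons, each of 7 numbers parted by spaces: the opening, from -1 (shut) to 1 (fully open), then the shift along the tool's x, y, z in m, then the turn, a rotation vector about the tool's x, y, z in rad. A call has 1 to 20 rows; each row shifts and turns the commanded pose from where the row before left it, along the tool's axes as they then stand; what a row does not reach is not made up. A row lasts 1/12 s, in which the tool goes at most 41.7 mm and 7.16 degrees, less where a joint would pass 70% of its speed; a pose out of reach is approached as far as the arm can. A call is refused whole if a number of a shift passes 0.0417 or a number of a turn 0.125, either way. A call with a gripper value outside its range is refused whole. The fingers move at their own pace and stop on an object; FORCE is the grip in N (left out, the last holds). Time passes only in rows, so rows that do not move let the fingers close. It gives the time, the measured TCP pose, the force, the opening and the grip force at its end, in the units of the state.
- get_state(): the state, without advancing time (a new reading comes with each control period).
- snapshot(name): name is "side" or "top"; returns (picture, depth): 420x560x3 uint8, red, green, blue; 420x560 float32, m along the optical axis (not along the pixel's ray), 0 where there is no reading.
- camera_model(name): a dict with "intrinsics" (3x3 intrinsics, pixels), "view" (4x4, takes a point from world to camera coordinates). Camera axes: x right, y down, z forward; pixel columns grow to the right and rows downward; lengths in m; the calibration is good to about 2 mm. A picture is of the moment at which its call begins. camera_model takes no time and is no camera call.
- r.finish_job(): hands the job in; it is judged then, once.
The state is a dict: "clock": time; "q": joint angles; "qd": joint speeds; "joint_torque": joint torques, N m; "tool_pos": TCP position; "eef_rot": TCP orientation; "contact_force": force on the tool from outside, world axes, zero at the start; "moment": the same for the moment, N m; "opening": opening from 0.0 (shut) to 1.0 (fully open); "finger_force": force on a finger pad.
Only numpy, scipy, OpenCV 4.12 (cv2) and the standard library are available. Lean on these libraries where they do the work, as an engineer would, in place of code of your own. Each camera call takes 0.05 s, during which the arm holds its last target. There are 200 camera calls.

## Working session

There is one attempt and no reset: what is moved stays moved. The work goes in short steps, Python scripts to look and compute and a shell command to move; the robot and the scene stay as the last step left them, time stands still between calls to the robot, and variables do not carry over. Pictures are saved under pics/ and viewed, at most 10 in all, crops included, and the job is handed in when it is done.

```bash
mkdir -p pics; ls
python3 - <<'E'
from plant import get_state, snapshot, camera_model, r
import cv2,numpy as np
for n in("top","side"):
    p,d=snapshot(n); cv2.imwrite(f"pics/{n}0.png",p[:,:,::-1]); np.savez(f"{n}0.npz",p=p,d=d)
    m=camera_model(n); print(n,np.round(m["intrinsics"],1).tolist(),np.round(m["view"],3).tolist())
s=get_state(); print(s["tool_pos"],s["eef_rot"],s["opening"],s["clock"])
E
```

```text
pics
top [[496.2, 0.0, 275.6], [0.0, 496.2, 213.3], [0.0, 0.0, 1.0]] [[-0.021, -1.0, -0.021, 0.032], [-0.985, 0.025, -0.168, 0.6], [0.169, 0.017, -0.986, 1.128], [0.0, 0.0, 0.0, 1.0]]
side [[379.5, 0.0, 280.7], [0.0, 379.5, 208.8], [0.0, 0.0, 1.0]] [[-0.714, -0.7, 0.003, 0.432], [-0.376, 0.38, -0.845, 0.293], [0.591, -0.604, -0.535, 0.554], [0.0, 0.0, 0.0, 1.0]]
[0.15621918 0.60459327 0.24897354] [ 1.26004300e-01  9.92029333e-01 -8.47007604e-04 -3.17135365e-05] 1.00024952268433 0.1
```

View pics/top0.png

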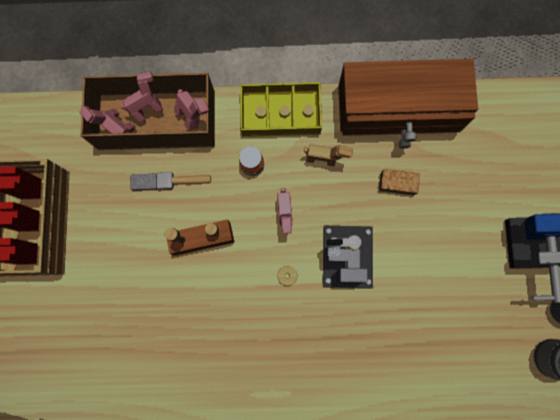

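View pics/side0.png

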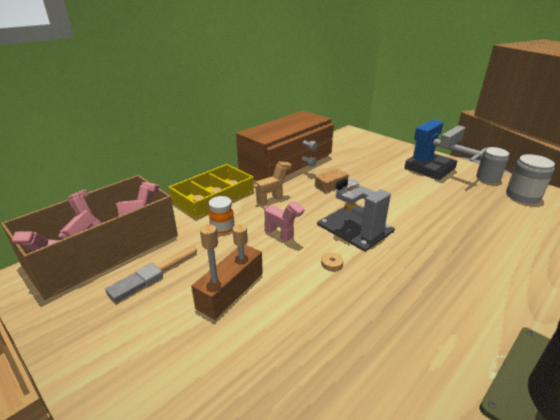

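```bash
cat > h.py <<'E'
import numpy as np,cv2
from plant import camera_model
def ray(n,u,v):
    m=camera_model(n);K=np.array(m["intrinsics"]);V=np.array(m["view"])
    R,t=V[:3,:3],V[:3,3];return -R.T@t,R.T@np.linalg.solve(K,[u,v,1.])
def onz(n,u,v,z):
    o,d=ray(n,u,v);return o+d*(z-o[2])/d[2]
def proj(n,P):
    m=camera_model(n);p=np.array(m["view"])[:3]@np.append(P,1);q=np.array(m["intrinsics"])@p;return q[:2]/q[2]
def cloud(n,d):
    m=camera_model(n);K=np.array(m["intrinsics"]);V=np.array(m["view"])
    v,u=np.mgrid[:420,:560];c=np.linalg.solve(K,np.stack([u*d,v*d,d]).reshape(3,-1))
    return (V[:3,:3].T@(c-V[:3,3:])).T.reshape(420,560,3)
def tri(a,b):
    (o1,d1),(o2,d2)=a,b;s=np.linalg.lstsq(np.c_[d1,-d2],o2-o1,rcond=None)[0]
    return (o1+d1*s[0]+o2+d2*s[1])/2
E
python3 - <<'E'
from h import *
t=np.load("top0.npz");s=np.load("side0.npz")
c=lambda p,x,y,w,h,k:cv2.resize(p[y:y+h,x:x+w,::-1],None,fx=k,fy=k,interpolation=cv2.INTER_CUBIC)
A=np.vstack([np.hstack([c(t["p"],315,218,66,75,4),c(t["p"],160,215,80,75,4)]),
 np.hstack([c(s["p"],315,172,84,74,4)[:296],c(s["p"],190,220,62,74,4)])[:,:584].copy() if 0 else cv2.copyMakeBorder(np.hstack([c(s["p"],315,172,80,74,4),c(s["p"],190,220,60,74,4)]),0,0,0,24,cv2.BORDER_CONSTANT)])
print(A.shape);cv2.imwrite("pics/crop1.png",A)
C=cloud("top",t["d"])
for z0,z1,name,(x,y,w,h) in [(.165,.185,"longtop",(160,215,80,50)),(.12,.14,"shorttop",(195,215,40,50)),(.11,.118,"colz",(315,218,66,75)),(.118,.126,"capz",(315,218,66,75)),(.132,.148,"wing",(315,218,66,75)),(.005,.016,"plate",(315,218,66,75)),(.055,.066,"racktop",(160,215,80,50))]:
    Q=C[y:y+h,x:x+w];m=(Q[...,2]>z0)&(Q[...,2]<z1);v,u=np.nonzero(m)
    if len(u):
        P=Q[m];rc=cv2.minAreaRect(P[:,:2].astype(np.float32));print(name,len(u),"px",u.mean()+x,v.mean()+y,P.mean(0).round(4),np.round(rc[0],4),np.round(rc[1],4),round(rc[2],1))
E
```

```text
(596, 584, 3)
longtop 138 px 170.8695652173913 234.0072463768116 [0.5406 0.2388 0.1743] [0.5405 0.2395] [0.0256 0.0258] 6.6
shorttop 128 px 210.7890625 228.7890625 [0.5561 0.1608 0.1293] [0.5562 0.161 ] [0.0262 0.0259] 90.0
colz 833 px 348.6674669867947 263.52941176470586 [ 0.4737 -0.1414  0.1143] [ 0.4818 -0.1388] [0.0996 0.0838] 0.8
capz 241 px 350.1369294605809 248.06639004149378 [ 0.5071 -0.1454  0.1208] [ 0.4829 -0.1366] [0.0991 0.0676] 4.2
wing 92 px 334.4891304347826 241.55434782608697 [ 0.5201 -0.1097  0.14  ] [ 0.5203 -0.1098] [0.0326 0.0116] 89.4
plate 1715 px 347.7137026239067 254.06239067055395 [ 0.5036 -0.1534  0.01  ] [ 0.5006 -0.1551] [0.1537 0.1799] 86.5
racktop 1052 px 200.0389733840304 237.2167300380228 [0.5466 0.1964 0.0601] [0.549  0.2011] [0.051 0.151] 11.1
```

View pics/crop1.png

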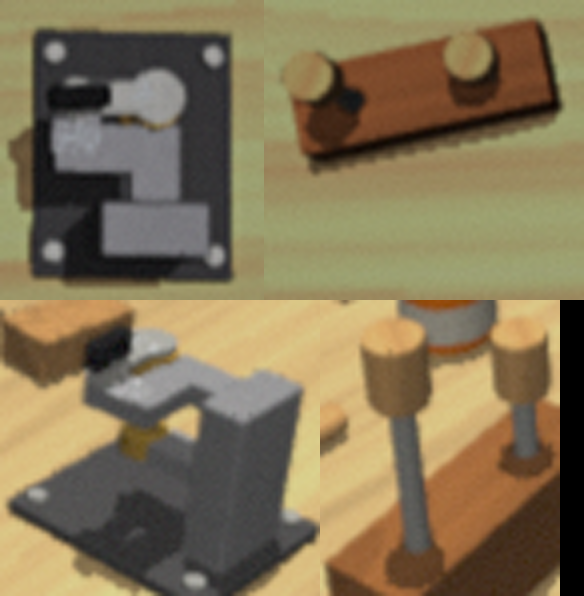

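Top view: wing at px (335,242), disc (355,242), nearly over the bushing, and the long rod's handle at (171,234). The depth-based heights (0.174, 0.129, 0.140, 0.060) and sizes match the spec.

```bash
cat >> h.py <<'E'
from scipy.spatial.transform import Rotation as Ro
def go(x,y,z,yaw=None):
    """tool-frame shift and turn from now to TCP (x,y,z), tool down, tool-y axis at world angle yaw (deg)"""
    from plant import get_state
    s=get_state();R=Ro.from_quat(s["eef_rot"]);p=np.array(s["tool_pos"]);M=R.as_matrix()
    cur=np.degrees(np.arctan2(M[1,1],M[0,1]));yaw=cur if yaw is None else yaw
    a=np.radians(yaw);ty=np.array([np.cos(a),np.sin(a),0]);tz=np.array([0,0,-1.]);T=np.c_[np.cross(ty,tz),ty,tz]
    print("clock",round(s["clock"],2),"p",p.round(4),"yaw",cur.round(2),"q7",round(s["q"][6],2),"op",round(s["opening"],3),"ff",round(float(np.max(s["finger_force"])),1),"F",np.round(s["contact_force"],1),"Mo",np.round(s["moment"],2))
    print("SHIFT",(M.T@(np.array([x,y,z])-p)).round(4),"TURN",(R.inv()*Ro.from_matrix(T)).as_rotvec().round(4))
E
python3 - <<'E'
from h import *
S=[onz("top",u,v,.012)[:2] for u,v in[(328.75,231),(368.5,232.2),(328.5,280.5),(369,282)]]
S=np.array(S);print(S.round(4),"centre",S.mean(0).round(4))
for a,b,o in((0,1,90),(2,3,90),(2,0,0),(3,1,0)):
    d=S[b]-S[a];print(np.degrees(np.arctan2(d[1],d[0]))+o)
E
python3 -m inch '0.3 -0.0417 0 0 0 0 0.072;0.3 -0.0417 0 0 0 0 0.072;0.3 -0.0417 0 0 0 0 0.072;0.3 -0.0417 0 0 0 0 0.072;0.3 -0.0417 0 0 0 0 0.072;0.3 -0.0417 0 0 0 0 0.072;0.3 -0.0417 0 0 0 0 0.072;0.3 -0.0417 0 0 0 0 0.072;0.3 -0.0417 0 0 0 0 0.072;0.3 -0.0417 0 0 0 0 0.072;0.3 -0.0417 0 0 0 0 0.072;0.3 -0.0417 0 0 0 0 0.072;0.3 -0.0417 0 0 0 0 0.072;0.3 -0.0417 0 0 0 0 0.072;0.3 -0.0417 0 0 0 0 0.072;0.3 -0.0417 0 0 0 0 0.072;0.3 -0.0417 0 0 0 0 0.072;0.3 -0.0417 0 0 0 0 0.072;0.3 0 0 0 0 0 0'; python3 -c "
from h import *
go(.5203,-.1098,.20,0)"
```

```text
[[ 0.5603 -0.1097]
 [ 0.5551 -0.206 ]
 [ 0.4409 -0.1044]
 [ 0.4352 -0.2008]] centre [ 0.4979 -0.1552]
-3.134251716860504
-3.3745500278106277
-2.5415432070906396
-2.453791048296254
clock: 1.68
tool_pos: [0.6103, 0.0603, 0.2497]
eef_rot: [0.705, 0.709, -0.003, 0.003]
contact_force: [0.3, -2.2, -0.4]
opening: 0.655
finger_force: 0.0
clock 1.68 p [0.6103 0.0603 0.2497] yaw 0.27 q7 -0.1 op 0.655 ff 0.0 F [ 0.3 -2.2 -0.4] Mo [-0.2   0.01  0.01]
SHIFT [-0.1692 -0.0908  0.0512] TURN [-0.      0.0093  0.0047]
```

```bash
python3 -m inch '0 -0.034 -0.0182 0 0 0 0.022;0 -0.034 -0.0182 0 0 0 0;0 -0.034 -0.0182 0.012 0 0 0;0 -0.034 -0.0182 0.015 0 0 0;0 -0.033 -0.018 0.02 0 0 0;0 0 0 0.02 0 0 0;0 0 0 0 0 0 0;0 0 0 0 0 0 0'; python3 -c "
from h import *
go(.5203,-.1098,.135,-1)
from plant import snapshot
p,d=snapshot('side'); cv2.imwrite('pics/s1.png',cv2.resize(p[120:260,260:450,::-1],None,fx=4,fy=4))"
```

```text
clock: 2.35
tool_pos: [0.5198, -0.0944, 0.1826]
eef_rot: [0.707, 0.707, -0.0, -0.001]
contact_force: [0.6, 0.3, -0.3]
opening: 0.504
finger_force: 0.0
clock 2.35 p [ 0.5198 -0.0944  0.1826] yaw 0.03 q7 0.16 op 0.504 ff 0.0 F [ 0.6  0.3 -0.3] Mo [-0.03  0.06  0.01]
SHIFT [-0.0155  0.0006  0.0476] TURN [-0.0019 -0.0012  0.018 ]
```

View pics/s1.png

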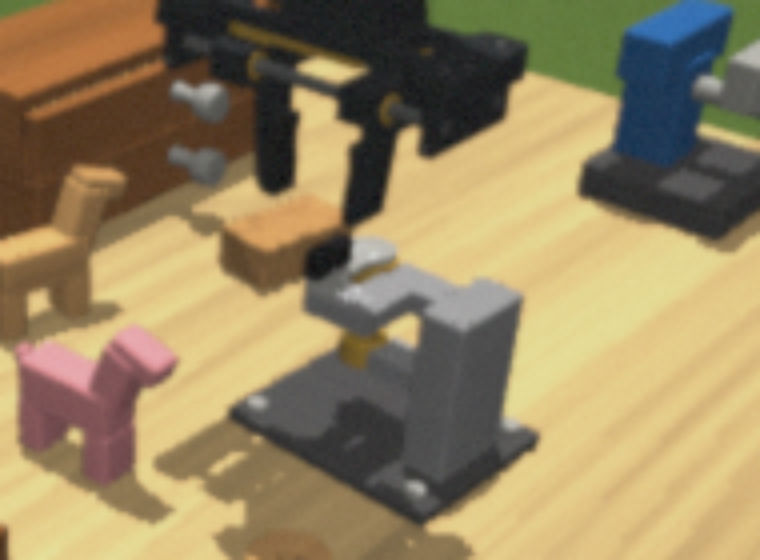

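The open fingers straddle the wing (crop about (327,255)) from above, and the jig is untouched.

```bash
python3 -m inch '0 -0.0155 0.0006 0 0 0 0.018;0 0 0 0.016 0 0 0;0 0 0 0.016 0 0 0;0 0 0 0.0155 0 0 0;0 0 0 0 0 0 0;0 0 0 0 0 0 0' 25; python3 -c "
from h import *
go(.5203,-.1098,.135,-1)"
```

```text
clock: 2.9
tool_pos: [0.5216, -0.1092, 0.1362]
eef_rot: [0.712, 0.702, 0.001, 0.0]
contact_force: [0.0, -0.1, 0.1]
opening: 0.499
finger_force: 0.0
clock 2.9 p [ 0.5216 -0.1092  0.1362] yaw -0.88 q7 0.18 op 0.499 ff 0.0 F [ 0.  -0.1  0.1] Mo [-0.08  0.06  0.01]
SHIFT [-0.0006 -0.0013  0.0012] TURN [ 0.0008 -0.0008  0.0021]
```

```bash
python3 -m inch '-1 -0.0006 -0.0013 0.0005 0 0 0;-1 0 0 0 0 0 0;-1 0 0 0 0 0 0;-1 0 0 0 0 0 0;-1 0 0 0 0 0 0;-1 0 0 0 0 0 0;-1 0 0 0 0 0 0;-1 0 0 0 0 0 0' 25; python3 -c "
from h import *
go(.5203,-.1098,.135,-1)"
```

```text
clock: 3.57
tool_pos: [0.52, -0.1114, 0.1356]
eef_rot: [0.713, 0.701, 0.001, 0.001]
contact_force: [0.5, 0.5, 4.5]
opening: 0.131
finger_force: 25.0
clock 3.57 p [ 0.52   -0.1114  0.1356] yaw -1.03 q7 0.18 op 0.131 ff 25.0 F [0.5 0.5 4.5] Mo [-0.09 -0.13  0.04]
SHIFT [0.0016 0.0002 0.0006] TURN [ 0.0017  0.     -0.0005]
```

```bash
python3 -m inch '-1 0.0012 0 0 0 0 -0.1;-1 0 0 0 0 0 -0.1;-1 0 0 0 0 0 -0.1;-1 0 0 0 0 0 -0.1;-1 0 0 0 0 0 -0.1;-1 0 0 0 0 0 -0.1;-1 0 0 0 0 0 -0.1;-1 0 0 0 0 0 -0.1;-1 0 0 0 0 0 -0.1;-1 0 0 0 0 0 -0.1;-1 0 0 0 0 0 -0.1;-1 0 0 0 0 0 -0.1;-1 0 0 0 0 0 -0.1;-1 0 0 0 0 0 -0.1;-1 0 0 0 0 0 -0.1;-1 0 0 0 0 0 0;-1 0 0 0 0 0 0'; python3 -c "
from h import *
go(.5203,-.1098,.135,86)"
```

```text
clock: 4.98
tool_pos: [0.5202, -0.1111, 0.1356]
eef_rot: [0.046, 0.999, -0.0, 0.001]
contact_force: [1.8, -2.2, 4.9]
opening: 0.137
finger_force: 25.0
clock 4.98 p [ 0.5202 -0.1111  0.1356] yaw 84.77 q7 1.13 op 0.137 ff 25.0 F [ 1.8 -2.2  4.9] Mo [-0.59 -0.37  0.14]
SHIFT [-0.      0.0014  0.0006] TURN [-0.0007  0.002  -0.0214]
```

```bash
python3 -m inch '0 0 0 0 0 0 0;0 0 0 0 0 0 0;0 0 0 0 0 0 0;0 0 0 -0.01 0 0 0;0 0 0 -0.035 0 0 -0.03;0 0 0 -0.035 0 0 -0.03;0 0 0.02 -0.03 0 0 -0.03;0 -0.002 0.04 0 0 0 0;0.2 -0.002 0.04 0 0 0 0;0.2 -0.002 0.04 0 0 0 0;0.2 -0.002 0.04 0 0 0 0;0.2 -0.002 0.04 0 0 0 0;0.2 -0.002 0.04 0 0 0 0;0.2 -0.002 0.04 0 0 0 0;0.2 -0.002 0.02 0 0 0 0;0.2 0 0 0 0 0 0;0.2 0 0 0 0 0 0' 30
python3 - <<'E'
from h import *
go(.5405,.2388,.19,90)
from plant import snapshot
for n in("top","side"):
    p,d=snapshot(n);np.savez(n+"2.npz",p=p,d=d)
    if n=="top":a=cv2.resize(p[218:293,315:381,::-1],None,fx=6,fy=6,interpolation=cv2.INTER_CUBIC)
    else:b=cv2.resize(p[172:247,315:381,::-1],None,fx=6,fy=6,interpolation=cv2.INTER_CUBIC)
cv2.imwrite("pics/c2.png",np.hstack([a,b]))
E
```

```text
clock: 6.4
tool_pos: [0.5347, 0.2113, 0.2454]
eef_rot: [-0.002, 1.0, 0.0, -0.0]
contact_force: [0.6, -0.8, -0.1]
opening: 0.601
finger_force: 0.0
clock 6.4 p [0.5347 0.2113 0.2454] yaw 90.24 q7 0.78 op 0.601 ff 0.0 F [ 0.6 -0.8 -0.1] Mo [-0.03 -0.02 -0.01]
SHIFT [-0.0059  0.0275  0.0554] TURN [ 0.0003 -0.0006  0.0042]
```

View pics/c2.png

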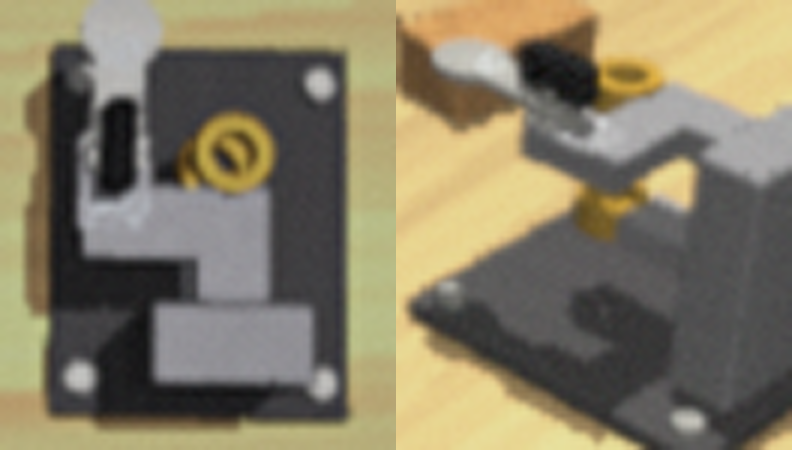

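The cap has swung aside (disc at crop (120,30)), leaving the brass upper ring clear at crop (235,153), about px (354,243). Next I measure the mouth from the ring in both views.

Run:
```python
from h import *
E={}
for n in("top","side"):
    z=np.load(n+"2.npz");h=cv2.cvtColor(z["p"],cv2.COLOR_RGB2HSV);C=cloud(n,z["d"])
    x0,x1,y0,y1=(340,365,230,260) if n=="top" else (408,430,178,195)
    m=(h[...,0]>14)&(h[...,0]<32)&(h[...,1]>120)&(h[...,2]>50)
    k=np.zeros_like(m);k[y0:y1,x0:x1]=1;m&=k
    mz=m&(C[...,2]>.110)&(C[...,2]<.122)
    c=max(cv2.findContours(mz.astype(np.uint8),cv2.RETR_EXTERNAL,cv2.CHAIN_APPROX_NONE)[0],key=len)
    (u,v),r_,a=cv2.fitEllipse(c);P=C[mz]
    rc=cv2.minEnclosingCircle(P[:,:2].astype(np.float32))
    print(n,mz.sum(),"ell",round(u,2),round(v,2),np.round(r_,1),"onz",onz(n,u,v,.116).round(4),"depth",P.mean(0).round(4),np.round(rc[0],4),round(rc[1],4));E[n]=ray(n,u,v)
print("tri",tri(E["top"],E["side"]).round(4))
# wing angle
t=np.load("top2.npz");C=cloud("top",t["d"])[218:293,315:381];m=(C[...,2]>.132)&(C[...,2]<.148)
rc=cv2.minAreaRect(C[m][:,:2].astype(np.float32));print(rc)
# rod handles, from start pictures
for n in("side",):
    z=np.load(n+"0.npz");C=cloud(n,z["d"]);Q=C[215:280,190:225];m=(Q[...,2]>.172)&(Q[...,2]<.18);print(Q[m].mean(0),m.sum())
    # shaft of long rod: points with z .07-.13
    for a,b in((.07,.09),(.09,.11),(.11,.13),(.145,.165)):
        m=(Q[...,2]>a)&(Q[...,2]<b)&(np.hypot(Q[...,0]-.541,Q[...,1]-.239)<.02);print(a,m.sum(),np.median(Q[m],0).round(4))
```

```text
top 100 ell 353.44 243.01 [11.8 12.9] onz [ 0.5185 -0.1538  0.116 ] depth [ 0.5187 -0.1541  0.1158] [ 0.518  -0.1539] 0.0151Traceback (most recent call last):
  File "<stdin>", line 9, in <module>
ValueError: max() iterable argument is empty
```

```bash
python3 -m inch '0.2 -0.0059 0.0275 0 0 0 0.004;0.2 0 0 0 0 0 0;0.2 0 0 0.03 0 0 0;0.2 0 0 0.03 0 0 0;0.2 0 0 0 0 0 0' 30
python3 - <<'E'
from h import *
go(.5405,.2388,.15,90)
z=np.load("side0.npz");C=cloud("side",z["d"]);Q=C[215:310,190:230]
for a,b in((.07,.09),(.09,.11),(.11,.13),(.145,.165),(.172,.18)):
    m=(Q[...,2]>a)&(Q[...,2]<b)&(np.hypot(Q[...,0]-.541,Q[...,1]-.239)<.02);print(a,m.sum(),np.median(Q[m],0).round(4))
E
```

```text
clock: 6.92
tool_pos: [0.5388, 0.2332, 0.1807]
eef_rot: [0.002, 1.0, -0.003, -0.004]
contact_force: [-0.9, -1.2, -0.4]
opening: 0.595
finger_force: 0.0
clock 6.92 p [0.5388 0.2332 0.1807] yaw 89.72 q7 0.7 op 0.595 ff 0.0 F [-0.9 -1.2 -0.4] Mo [-0.02  0.12  0.02]
SHIFT [-0.0019  0.0058  0.0306] TURN [-0.0062 -0.0083 -0.0049]
0.07 59 [0.5383 0.2424 0.0793]
0.09 60 [0.5384 0.2421 0.1   ]
0.11 62 [0.5383 0.2422 0.1208]
0.145 158 [0.5321 0.2469 0.1551]
0.172 131 [0.5406 0.2413 0.1747]
```

```bash
python3 -m inch '0.2 -0.002 0.005 0 0 0 0;0.2 0 0 0.015 0 0 0;0.2 0 0 0.0155 0 0 0;0.2 0 0 0 0 0 0;0.2 0 0 0 0 0 0;0.2 0 0 0 0 0 0'
python3 - <<'E'
from h import *
go(.541,.239,.15,90)
E
```

```text
clock: 7.42
tool_pos: [0.5445, 0.2428, 0.1564]
eef_rot: [0.002, 1.0, 0.001, 0.001]
contact_force: [0.2, 0.3, 0.3]
opening: 0.599
finger_force: 0.0
clock 7.42 p [0.5445 0.2428 0.1564] yaw 89.8 q7 0.68 op 0.599 ff 0.0 F [0.2 0.3 0.3] Mo [-0.02  0.03 -0.02]
SHIFT [ 0.0035 -0.0038  0.0064] TURN [ 0.0014  0.0024 -0.0034]
```

```bash
python3 -m inch '0.2 0.0035 -0.0038 0.0062 0.001 0.002 -0.003;0.2 0 0 0 0 0 0;0.2 0 0 0 0 0 0;0.2 0 0 0 0 0 0'
python3 - <<'E'
from h import *
go(.541,.239,.15,90)
E
python3 -m inch '-1 0 0 0 0 0 0;-1 0 0 0 0 0 0;-1 0 0 0 0 0 0;-1 0 0 0 0 0 0;-1 0 0 0 0 0 0;-1 0 0 0 0 0 0' 30
python3 - <<'E'
from h import *
go(.541,.239,.15,90)
E
```

```text
clock: 7.75
tool_pos: [0.54, 0.2386, 0.1487]
eef_rot: [-0.0, 1.0, -0.0, -0.001]
contact_force: [0.1, 0.0, -0.4]
opening: 0.602
finger_force: 0.0
clock 7.75 p [0.54   0.2386 0.1487] yaw 90.01 q7 0.68 op 0.602 ff 0.0 F [ 0.1  0.  -0.4] Mo [0.03 0.04 0.05]
SHIFT [-0.001   0.0004 -0.0013] TURN [-0.0008 -0.0017  0.0001]
clock: 8.25
tool_pos: [0.5399, 0.2387, 0.1485]
eef_rot: [-0.0, 1.0, -0.0, -0.001]
contact_force: [-0.9, 0.4, 0.1]
opening: 0.307
finger_force: 30.0
clock 8.25 p [0.5399 0.2387 0.1485] yaw 90.01 q7 0.67 op 0.307 ff 30.0 F [-0.9  0.4  0.1] Mo [ 0.06 -0.03 -0.03]
SHIFT [-0.0011  0.0003 -0.0015] TURN [-0.0008 -0.0019  0.0003]
```

```bash
python3 -m inch '-1 0 0 -0.012 0 0 0;-1 0 0 -0.025 0 0 0;-1 0 0 -0.025 0 0 0;-1 0 0 -0.025 0 0 0;-1 0 0 -0.025 0 0 0;-1 0 0 -0.025 0 0 0;-1 0 0 -0.012 0 0 0;-1 0 0 0 0 0 0;-1 0 0 0 0 0 0' 40
python3 - <<'E'
from h import *
go(.5185,-.1538,.295,90)
from plant import snapshot
p,d=snapshot("side");np.savez("side3.npz",p=p,d=d);cv2.imwrite("pics/s3.png",cv2.resize(p[120:320,130:330,::-1],None,fx=3,fy=3))
E
```

```text
clock: 9.0
tool_pos: [0.5401, 0.2386, 0.298]
eef_rot: [-0.0, 1.0, -0.0, -0.001]
contact_force: [-0.4, -0.5, -2.5]
opening: 0.305
finger_force: 40.0
clock 9.0 p [0.5401 0.2386 0.298 ] yaw 90.01 q7 0.78 op 0.305 ff 40.0 F [-0.4 -0.5 -2.5] Mo [0.03 0.07 0.02]
SHIFT [ 0.0217 -0.3924  0.0033] TURN [-0.0008 -0.0012  0.0002]
```

View pics/s3.png

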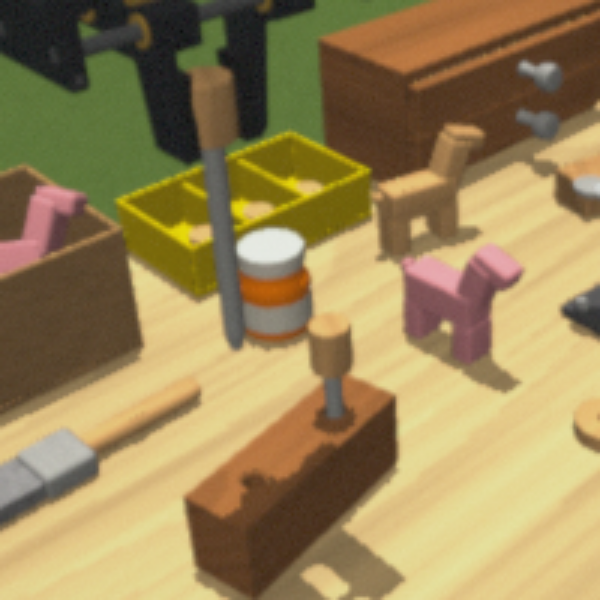

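The rod is in the gripper (handle at crop (213,110), nose (235,343)), clear of the rack, and the short pin hasn't moved. Carrying it over the jig.

```bash
python3 -m inch '-1 0.0017 -0.02 0 0 0 0;-1 0.002 -0.036 0 0 0 0;-1 0.002 -0.036 0 0 0 0;-1 0.002 -0.036 0 0 0 0;-1 0.002 -0.036 0 0 0 0;-1 0.002 -0.036 0 0 0 0;-1 0.002 -0.036 0 0 0 0;-1 0.002 -0.036 0 0 0 0;-1 0.002 -0.036 0 0 0 0;-1 0.002 -0.036 0 0 0 0;-1 0.002 -0.036 0 0 0 0;-1 0 -0.02 0 0 0 0;-1 0 -0.012 0 0 0 0;-1 0 0 0 0 0 0;-1 0 0 0 0 0 0;-1 0 0 0 0 0 0' 40
cat > rod.py <<'E'
from h import *
from plant import snapshot,get_state
def shaft(p,d,tag):
    s=get_state();t=np.array(s["tool_pos"]);nz=t[2]-.1385
    C=cloud("side",d);h=cv2.cvtColor(p,cv2.COLOR_RGB2HSV)
    out=[]
    for z in np.arange(nz+.02,nz+.115,.012):
        m=(abs(C[...,2]-z)<.006)&(np.hypot(C[...,0]-t[0],C[...,1]-t[1])<.02)
        if m.sum()<8:continue
        v,u=np.nonzero(m);
        # silhouette mid column ray, intersect with horizontal plane through mean height
        o,dd=ray("side",u.mean(),v.mean());Q=C[m].mean(0);hd=dd[:2]/np.linalg.norm(dd[:2])
        out.append([*(Q[:2]+hd*5.0e-3),Q[2],m.sum()])
    out=np.array(out);ax=np.polyfit(out[:,2],out[:,0],1);ay=np.polyfit(out[:,2],out[:,1],1)
    print(tag,"slope dx/dz",ax[0].round(4),"dy/dz",ay[0].round(4),"nose xy",np.polyval(ax,nz).round(4),np.polyval(ay,nz).round(4),"resid mm",(1e3*np.std(out[:,0]-np.polyval(ax,out[:,2]))).round(2),"tcp",t.round(4),"n",len(out))
E
python3 - <<'E'
from rod import *
go(.5185,-.1538,.29,90)
p,d=snapshot("side");np.savez("side4.npz",p=p,d=d);shaft(p,d,"side")
C=cloud("side",d);h=cv2.cvtColor(p,cv2.COLOR_RGB2HSV)
m=(h[...,0]>14)&(h[...,0]<32)&(h[...,1]>110)&(abs(C[...,2]-.116)<.004)&(np.hypot(C[...,0]-.5185,C[...,1]+.1538)<.025)
print("ring side",m.sum(),C[m].mean(0).round(4),np.round(cv2.minEnclosingCircle(C[m][:,:2].astype(np.float32)),4) if 0 else cv2.minEnclosingCircle(C[m][:,:2].astype(np.float32)))
E
```

```text
clock: 10.38
tool_pos: [0.5188, -0.1705, 0.2976]
eef_rot: [-0.002, 1.0, 0.001, -0.001]
contact_force: [0.1, 1.1, -2.4]
opening: 0.302
finger_force: 40.0
clock 10.38 p [ 0.5188 -0.1705  0.2976] yaw 90.21 q7 1.49 op 0.302 ff 40.0 F [ 0.1  1.1 -2.4] Mo [0.05 0.01 0.06]
SHIFT [0.0002 0.0167 0.0076] TURN [ 0.0011 -0.0024  0.0037]
side slope dx/dz 0.0002 dy/dz -0.0071 nose xy 0.5222 -0.1697 resid mm 0.15 tcp [ 0.5189 -0.1705  0.2977] n 8
ring side 58 [ 0.5169 -0.1531  0.1155] ((0.5171568393707275, -0.15248209238052368), 0.0183101836591959)
```

```bash
python3 -m inch '-1 0.002 0.0165 0 0 0 0;-1 0 0 0.015 0.001 -0.002 0.004;-1 0 0 0.015 0 0 0;-1 0 0 0 0 0 0;-1 0 0 0 0 0 0;-1 0 0 0 0 0 0'
python3 - <<'E'
from rod import *
go(.5165,-.1538,.268,90)
p,d=snapshot("side");np.savez("side5.npz",p=p,d=d);shaft(p,d,"side")
t,_=snapshot("top")
a=cv2.resize(p[130:210,380:455,::-1],None,fx=6,fy=6,interpolation=cv2.INTER_CUBIC)
b=cv2.resize(t[218:270,330:375,::-1],None,fx=6,fy=6,interpolation=cv2.INTER_CUBIC);b=cv2.copyMakeBorder(b,0,480-b.shape[0],0,0,cv2.BORDER_CONSTANT)
cv2.imwrite("pics/s5.png",np.hstack([a,b]))
z=np.load("side2.npz");q=z["p"];h=cv2.cvtColor(q,cv2.COLOR_RGB2HSV);C=cloud("side",z["d"])
x0,y0,x1,y1=412,178,430,192
print("depth z map ring");k=(h[...,0]>14)&(h[...,0]<34)&(h[...,1]>110)
v,u=np.nonzero(k[y0-4:y1+4,x0-6:x1+4]);print(len(u),u.min()+x0-6,u.max()+x0-6,v.min()+y0-4,v.max()+y0-4)
print("pred ring centre px from top estimate",proj("side",[.5185,-.1538,.116]).round(2))
E
```

```text
clock: 10.93
tool_pos: [0.5171, -0.1559, 0.2685]
eef_rot: [0.001, 1.0, -0.001, 0.001]
contact_force: [-0.3, 0.0, -1.1]
opening: 0.301
finger_force: 40.0
clock 10.93 p [ 0.5171 -0.1559  0.2685] yaw 89.87 q7 1.43 op 0.301 ff 40.0 F [-0.3  0.  -1.1] Mo [ 0.02  0.06 -0.01]
SHIFT [0.0006 0.0021 0.0005] TURN [-0.0017  0.001  -0.0023]
side slope dx/dz -0.0084 dy/dz -0.0045 nose xy 0.5214 -0.1553 resid mm 0.26 tcp [ 0.5173 -0.1562  0.2687] n 8
depth z map ring
1 420 420 176 176
pred ring centre px from top estimate [352.94 183.95]
```

View pics/s5.png

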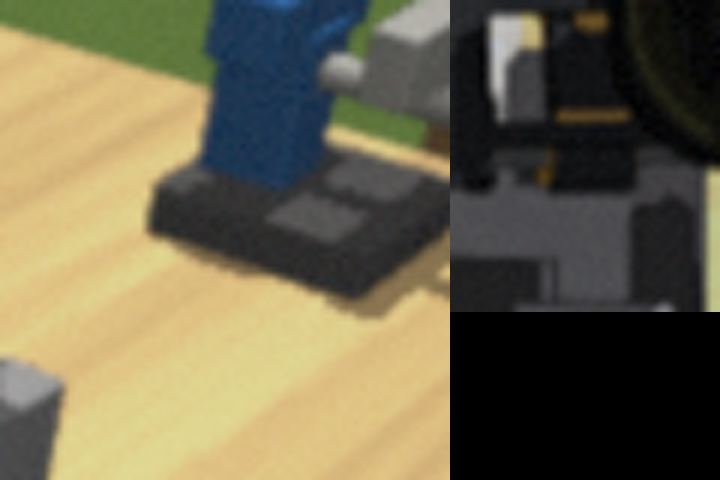

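My side crop was off: the ring is at about px (354,184), not where I cropped. The top view is blocked by the gripper. Redoing this numerically in the side view.

Run:
```python
from rod import *
z=np.load("side2.npz");h=cv2.cvtColor(z["p"],cv2.COLOR_RGB2HSV);C=cloud("side",z["d"])
k=(h[...,0]>12)&(h[...,0]<34)&(h[...,1]>130)&(h[...,2]>60)&(abs(C[...,2]-.116)<.006);k[:,:330]=0;k[:,375:]=0;k[:170]=0;k[200:]=0
c=max(cv2.findContours(k.astype(np.uint8),cv2.RETR_EXTERNAL,cv2.CHAIN_APPROX_NONE)[0],key=len)
x,y,w,hh=cv2.boundingRect(c);P=C[k]
(u,v),ax,a=cv2.fitEllipse(c);print("ring",k.sum(),"bbox",x,y,w,hh,"ell",round(u,2),round(v,2),np.round(ax,1),"bboxc",x+(w-1)/2,"onz",onz("side",u,v,.116).round(4),"depth",P.mean(0).round(4))
z=np.load("side5.npz");D=cloud("side",z["d"])
near=(np.hypot(D[...,0]-.521,D[...,1]+.1555)<.022)&(D[...,2]>.12)&(D[...,2]<.25)
for vv in range(140,185,4):
    uu=np.nonzero(near[vv])[0]
    if len(uu):print(vv,uu.min(),uu.max(),D[vv,uu,2].mean().round(4))
vs=np.nonzero(near)[0];print("lowest row",vs.max(),np.nonzero(near[vs.max()])[0])
t=[.5173,-.1562]
for dx in(0,.002,.004):print("pred for tcp+dx",dx,proj("side",[t[0]+dx,t[1],.17]).round(2),"nose",proj("side",[t[0]+dx,t[1],.130]).round(2))
im=np.hstack([np.load(f"side{i}.npz")["p"][130:210,315:390,::-1] for i in(5,2)]);cv2.imwrite("pics/s6.png",cv2.resize(im,None,fx=5,fy=5,interpolation=cv2.INTER_CUBIC))
```

```text
ring 59 bbox 348 181 11 8 ell 352.8 184.6 [ 6.8 10.7] bboxc 353.0 onz [ 0.5169 -0.151   0.116 ] depth [ 0.5176 -0.1531  0.115 ]
140 355 360 0.2261
144 355 360 0.2168
148 355 359 0.2081
152 354 359 0.1975
156 354 358 0.1884
160 353 357 0.1786
164 353 357 0.1686
168 352 356 0.1584
172 352 356 0.1485
176 352 355 0.1378
lowest row 178 [352 353 354]
pred for tcp+dx 0 [356.48 162.88] nose [354.6  178.49]
pred for tcp+dx 0.002 [355.75 162.62] nose [353.89 178.21]
pred for tcp+dx 0.004 [355.02 162.35] nose [353.18 177.93]
```

View pics/s6.png

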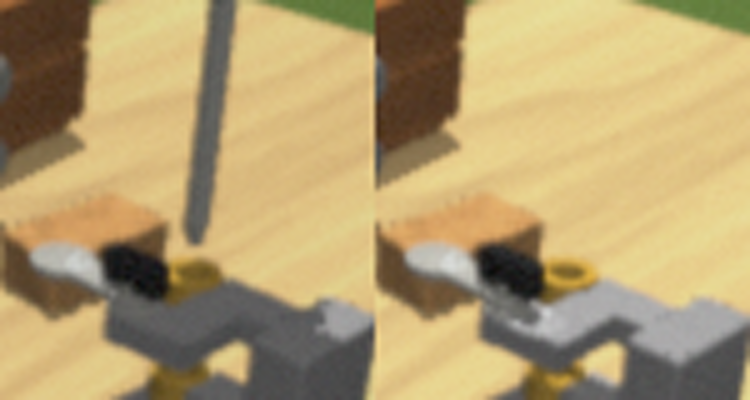

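The side view shows the nose just above the ring; the left of the ring is hidden by the wing. Lateral alignment matches. Along the viewing line the rod needs to move about 2 mm in -x and 2 mm in +y.

```bash
python3 -m inch '-1 0.002 0.0022 0 -0.001 0.001 -0.002;-1 0 0 0 0 0 0;-1 0 0 0 0 0 0;-1 0 0 0 0 0 0'; python3 -c "
from h import *
go(.5152,-.154,.2425,90)"
```

```text
clock: 11.37
tool_pos: [0.5146, -0.1546, 0.2681]
eef_rot: [0.001, 1.0, -0.001, -0.0]
contact_force: [-0.1, -0.2, -1.1]
opening: 0.307
finger_force: 40.0
clock 11.37 p [ 0.5146 -0.1546  0.2681] yaw 89.89 q7 1.43 op 0.307 ff 40.0 F [-0.1 -0.2 -1.1] Mo [0.04 0.01 0.03]
SHIFT [-0.0006  0.0007  0.0256] TURN [-0.001  -0.0006 -0.0019]
```

```bash
python3 -m inch '-1 -0.0006 0.0007 0.004 -0.001 0 -0.002;-1 0 0 0.006 0 0 0;-1 0 0 0.006 0 0 0;-1 0 0 0.004 0 0 0;-1 0 0 0 0 0 0;-1 0 0 0 0 0 0'; python3 -c "
from rod import *
go(.5152,-.154,.2385,90)
p,d=snapshot('side');shaft(p,d,'s')"
```

```text
clock: 11.87
tool_pos: [0.5149, -0.1539, 0.2474]
eef_rot: [-0.0, 1.0, 0.0, -0.001]
contact_force: [0.3, -0.2, -1.9]
opening: 0.307
finger_force: 40.0
clock 11.87 p [ 0.5149 -0.1539  0.2474] yaw 90.02 q7 1.41 op 0.307 ff 40.0 F [ 0.3 -0.2 -1.9] Mo [ 0.04  0.   -0.01]
SHIFT [-0.0003 -0.0002  0.0088] TURN [ 0.0003 -0.002   0.0003]
s slope dx/dz 0.0027 dy/dz -0.0078 nose xy 0.5183 -0.153 resid mm 0.23 tcp [ 0.5152 -0.1539  0.2477] n 8
```

No contact with the nose 7 mm inside. Going on down in small steps.

```bash
python3 -m inch '-1 0 0 0.004 0 -0.001 0;-1 0 0 0.004 0 0 0;-1 0 0 0.004 0 0 0;-1 0 0 0.004 0 0 0;-1 0 0 0.003 0 0 0;-1 0 0 0 0 0 0;-1 0 0 0 0 0 0'; python3 -c "
from rod import *
go(.5152,-.154,.21,90)"
```

```text
clock: 12.5
tool_pos: [0.5151, -0.1539, 0.2286]
eef_rot: [-0.0, 1.0, 0.0, -0.0]
contact_force: [0.2, 0.9, -1.8]
opening: 0.305
finger_force: 40.0
clock 12.5 p [ 0.5151 -0.1539  0.2286] yaw 90.02 q7 1.39 op 0.305 ff 40.0 F [ 0.2  0.9 -1.8] Mo [0.07 0.03 0.01]
SHIFT [-0.0001 -0.0001  0.0186] TURN [ 0.0002 -0.0004  0.0003]
```

```bash
python3 -m inch '-1 0 0 0.004 0 0 0;-1 0 0 0.004 0 0 0;-1 0 0 0.004 0 0 0;-1 0 0 0.004 0 0 0;-1 0 0 0.004 0 0 0;-1 0 0 0.004 0 0 0;-1 0 0 0 0 0 0;-1 0 0 0 0 0 0'; python3 -c "
from rod import *
go(.5152,-.154,.1665,90)
p,d=snapshot('side');cv2.imwrite('pics/s7.png',cv2.resize(p[130:225,315:395,::-1],None,fx=6,fy=6,interpolation=cv2.INTER_CUBIC))"
```

```text
clock: 13.17
tool_pos: [0.515, -0.1539, 0.2046]
eef_rot: [-0.0, 1.0, 0.0, -0.0]
contact_force: [0.4, 0.2, -2.0]
opening: 0.304
finger_force: 40.0
clock 13.17 p [ 0.515  -0.1539  0.2046] yaw 90.01 q7 1.37 op 0.304 ff 40.0 F [ 0.4  0.2 -2. ] Mo [ 0.04 -0.03 -0.04]
SHIFT [-0.0002 -0.0001  0.0381] TURN [ 0.0002 -0.0005  0.0002]
```

View pics/s7.png

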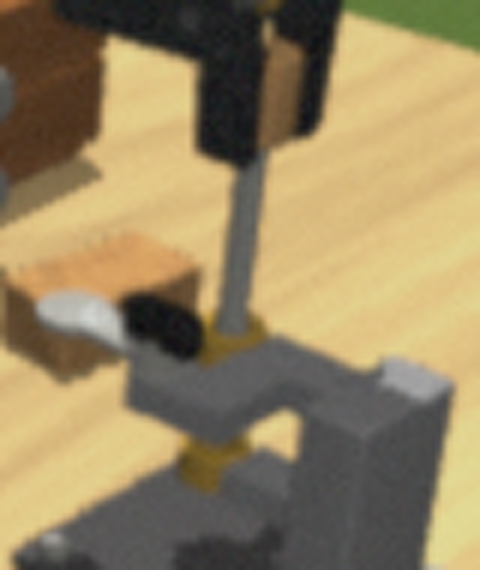

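The rod stands in the upper bushing (crop (235,325)) with the nose just above the lower one, and there is no side force. Descending into the lower bushing.

```bash
python3 -m inch '-1 0 0 0.003 0 0 0;-1 0 0 0.003 0 0 0;-1 0 0 0.003 0 0 0;-1 0 0 0.003 0 0 0;-1 0 0 0.003 0 0 0;-1 0 0 0 0 0 0;-1 0 0 0 0 0 0'; python3 -c "
from rod import *
go(.5152,-.154,.1665,90)"
```

```text
clock: 13.8
tool_pos: [0.515, -0.1539, 0.1896]
eef_rot: [-0.0, 1.0, 0.0, -0.0]
contact_force: [0.1, -0.1, -1.4]
opening: 0.305
finger_force: 40.0
clock 13.8 p [ 0.515  -0.1539  0.1896] yaw 90.01 q7 1.36 op 0.305 ff 40.0 F [ 0.1 -0.1 -1.4] Mo [-0.   -0.03  0.05]
SHIFT [-0.0002 -0.0001  0.0231] TURN [ 0.0002 -0.0004  0.0002]
```

```bash
python3 -m inch '-1 0 0 0.003 0 0 0;-1 0 0 0.003 0 0 0;-1 0 0 0.003 0 0 0;-1 0 0 0.003 0 0 0;-1 0 0 0.003 0 0 0;-1 0 0 0.003 0 0 0;-1 0 0 0.003 0 0 0;-1 0 0 0.002 0 0 0;-1 0 0 0 0 0 0;-1 0 0 0 0 0 0;-1 0 0 0 0 0 0'; python3 -c "
from rod import *
go(.5152,-.154,.1665,90)
p,d=snapshot('side');cv2.imwrite('pics/s8.png',cv2.resize(p[130:240,310:400,::-1],None,fx=5,fy=5,interpolation=cv2.INTER_CUBIC))"
```

```text
clock: 14.72
tool_pos: [0.5152, -0.1539, 0.1669]
eef_rot: [-0.0, 1.0, 0.0, 0.0]
contact_force: [0.1, 0.0, -0.6]
opening: 0.307
finger_force: 40.0
clock 14.72 p [ 0.5152 -0.1539  0.1669] yaw 90.01 q7 1.33 op 0.307 ff 40.0 F [ 0.1  0.  -0.6] Mo [-0.05  0.02  0.01]
SHIFT [ 0.     -0.0001  0.0004] TURN [0.     0.0002 0.0002]
```

View pics/s8.png

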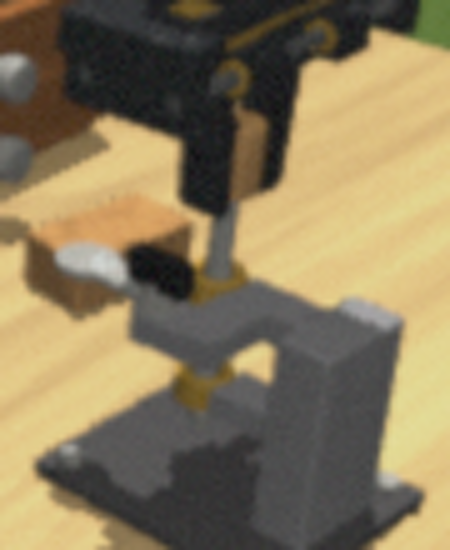

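```bash
python3 -m inch '-1 0 0 0 0 0 0;-1 0 0 0 0 0 0;-1 0 0 0 0 0 0;-1 0 0 0 0 0 0;-1 0 0 0 0 0 0;-1 0 0 0 0 0 0'
python3 - <<'E'
from rod import *
go(.5152,-.154,.1669,90)
F=[]
for _ in range(4):
    p,d=snapshot("side");F.append(get_state()["contact_force"])
print("F mean",np.mean(F,0).round(2))
C=cloud("side",d)
for a in np.arange(.02,.05,.004):
    m=(abs(C[...,2]-a)<.002)&(np.hypot(C[...,0]-.5175,C[...,1]+.153)<.012);v,u=np.nonzero(m)
    print(a.round(3),m.sum(),C[m].mean(0).round(4) if m.sum() else "",(u.min(),u.max(),v.min(),v.max()) if m.sum() else "",p[m].mean(0).round() if m.sum() else "")
m=(C[...,2]>.158)&(C[...,2]<.2)&(np.hypot(C[...,0]-.5175,C[...,1]+.153)<.02);h=cv2.cvtColor(p,cv2.COLOR_RGB2HSV);m&=(h[...,1]>90)&(h[...,2]>70);print("handle z",C[m][:,2].min(),C[m][:,2].max())
E
```

```text
clock: 15.27
tool_pos: [0.5151, -0.1539, 0.1669]
eef_rot: [-0.0, 1.0, 0.0, 0.0]
contact_force: [-0.8, -0.4, -1.8]
opening: 0.305
finger_force: 40.0
clock 15.27 p [ 0.5151 -0.1539  0.1669] yaw 90.01 q7 1.33 op 0.305 ff 40.0 F [-0.8 -0.4 -1.8] Mo [0.06 0.06 0.01]
SHIFT [-0.0001 -0.0001 -0.    ] TURN [0.0001 0.0001 0.0002]
F mean [-0.1   0.23 -1.82]
0.02 0   
0.024 0   
0.028 0   
0.032 4 [ 0.5173 -0.1495  0.0321] (np.int64(348), np.int64(350), np.int64(214), np.int64(215)) [86. 86. 83.]
0.036 5 [ 0.5154 -0.1505  0.0365] (np.int64(349), np.int64(351), np.int64(213), np.int64(214)) [88. 87. 84.]
0.04 4 [ 0.5172 -0.148   0.0401] (np.int64(348), np.int64(350), np.int64(212), np.int64(213)) [92. 86. 76.]
0.044 0   
0.048 2 [ 0.5193 -0.1424  0.0483] (np.int64(346), np.int64(348), np.int64(210), np.int64(210)) [104.  84.  48.]
handle z 0.16002676895531764 0.19486609109824587
```

```bash
python3 -c "
from plant import r
print(r.finish_job())"
```

```text
the job is handed in; nothing more can be done
None
```

I swung the cap about 86° clear, then threaded the long rod through both bushings. It is still in the gripper, with its nose at about z 0.028 m (below the lower bushing, clear of the base plate) and side force under 1 N; the job is handed in at about 15.5 s of 58 s.

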